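# Set an extractor's cover and grease filter out to dry

## Robot

A 6-joint arm with a two-finger parallel gripper is mounted at the origin on the work surface. World frame = base frame: x ahead of the robot, y to its left, z up, the work surface at z = 0. Lengths are in m, angles in rad, forces in N, time in s.
With the tool pointing down it reaches from about 0.35 to 0.975 m from the base axis. Payload 4.9 kg.
Tool frame: the origin (TCP) lies at the very end of the fingers, on their centre line; the grasp point (between the pads) lies 19 mm behind it; z points along the fingers, y is the line along which they close (so a half turn about z gives the same grasp; the last joint's range is limited). The gripper opens to 85 mm and grips with 20 to 120 N. Pads are 22 mm wide; open, the fingers measure 114 mm over their backs; the gripper's body (76 mm by 85 mm) begins 54 mm behind the grasp point. The pads swing forward as they close: fully open they stand 13 mm farther back than shut.
Start: joints at [0.989, 0.053, 1.613, -0, 1.476, -0.119], TCP at [0.279, 0.559, 0.231] pointing down, gripper open.
Joint ranges: [-3.01, 3.01], [-1.01, 2.22], [0.06, 2.58], [-1.02, 4.17], [0.09, 2.62], [-3.14, 3.14]. Speed limits (rad/s): [2.57, 2.57, 3.14, 3.14, 3.14, 3.14].

## Interface

Orientations are given as a unit quaternion [w, x, y, z].
In Python, from plant import monitor, vision, manip gives the robot as it stands. The module is installed in compiled form; this text tells all that it offers.
- The arm moves only by the tool arm_command, never from a script. Its argument "rows" is a list of rows, each a list of 3 entries, a list of its own where there are three numbers: the finger opening in mm, from 0 to 85.4, then the shift along the world's x, y, z in units of 30 cm (1.0 is 30 cm), then the turn, a rotation vector about the world's x, y, z in units of pi/2 rad (1.0 is pi/2 rad). In form: [[claw, [x, y, z], [wx, wy, wz]], ...]. A call has 1 to 12 rows; each row is the pose to reach, as a shift and turn from the pose commanded when the call began; what a row does not reach only later rows make up. A row lasts 1/12 s, in which the tool goes at most 41.7 mm and 7.16 degrees, less where a joint would pass 70% of its speed; a pose out of reach is approached as far as the arm can. A call with a number of a shift or a turn outside -1 to 1 is refused whole. A call with a gripper value outside its range is refused whole. The fingers move at their own pace and stop on an object; the grip force is fixed at half the most. Time passes only in rows, so rows that repeat a pose let the fingers close. It gives the time, the measured TCP pose, the force, the opening and the grip force at its end, in the units of the state.
- monitor.state(): the state, without advancing time (a new reading comes with each control period).
- vision.grab_frame(name): name is "scene" or "side" or "wrist"; returns a dict with "color" (420x560x3 uint8, red, green, blue), "z_map" (420x560 float32, m along the optical axis (not along the pixel's ray), 0 where there is no reading), "mtx" (3x3 intrinsics, pixels), "R" (3x3) and "t" (3): a world point X has camera coordinates R X + t. Camera axes: x right, y down, z forward; pixel columns grow to the right and rows downward; lengths in m; the calibration is good to about 2 mm. A picture is of the moment at which its call begins.
- manip.job_done(): hands the job in; it is judged then, once.
The state is a dict: "time": time; "joint_pos": joint angles; "joint_vel": joint speeds; "joint_efforts": joint torques, N m; "tool_pos": TCP position; "tool_rot": TCP orientation; "contact_force": force on the tool from outside, world axes, zero at the start; "ft_torque": the same for the moment, N m; "gripper_width": opening from 0.0 (shut) to 1.0 (fully open); "grasp_force": force on a finger pad.
Only numpy, scipy, OpenCV 4.12 (cv2) and the standard library are available. Lean on these libraries where they do the work, as an engineer would, in place of code of your own. Each camera call takes 0.05 s, during which the arm holds its last target. There are 200 camera calls.

## Task

Take the cover plate off the pins of the countertop extractor and set it gently on the sloped bamboo stand, flat on both rails, handle up and centred, with one long edge down at the lip. Then lift the grease filter out of the extractor and set it gently, handle up, level and centred across the two narrow rails of the raised bamboo rack. Leave both there released, and do not disturb the mug, bowl, jar and tin standing around.

Things in the scene. Friction and masses are not known exactly. Their poses are not given: they have to be found in the camera images.
- housing: Extractor housing: fixed dark steel open-topped box, 150 (x) x 204 (y) x 80 mm high, origin at the centre of its underside, z up. Inside 134 x 164 mm, floor 8 mm thick. On its rim stand two pins, 8 mm across and 12 mm high (tops 92 mm above the counter), at y = +-88 mm from its middle.
- cover: Loose slotted steel cover plate, 146 (x) x 200 (y) x 6 mm, 0.3-0.55 kg, two 14 mm holes at y = +-88 mm loosely over the housing's pins; starts on the housing's rim. Origin: centre of the plate's underside, z up out of it. Handle: bar along y over the middle, 90 mm long, 10 wide (x), 14 tall, centre 36 mm above the origin, a post at each end (70 mm between posts, 23 mm free under the bar).
- filter: Loose aluminium grease filter, slab 90 (x) x 130 (y) x 22 mm, 0.25-0.5 kg, lying on the housing's floor, at the start under the cover. Origin: centre of its underside, z up. Handle: bar along y over the middle, 70 mm long, 10 wide (x), 12 tall, centre 50 mm above the origin, a post at each end (54 mm between posts, 22 mm free under the bar).
- slope: Sloping top of the fixed bamboo stand: two rails, 12 mm wide, 140 long, at y = +-50 mm, rising from a cross lip. Rail tops are the plane z = 0; origin midway between the rails at the lip's inner face, 60 mm above the counter; x points up the slope, y level, z square out of the slope (0.45 rad from vertical, leaning to the low end). The lip stands 12 mm above the rail tops, 140 mm long.
- rack: Fixed bamboo drip rack: two level parallel rails along x, each 140 mm long and 10 mm wide, centred at y = +-30 mm, on legs; rail tops 90 mm above the counter. Origin on the counter at the rack's middle, z up. The filter's long side (y) goes across the rails, along the rack's y.
- rack_top (a point): Point at the middle of the drip rack, between its rails at the height of their tops (90 mm above the rack's origin); axes as the rack's.
- mug: Bystander: white mug, 76 mm wide, 85 mm high; origin at the centre of its underside.
- bowl: Bystander: white bowl, 110 mm wide, 50 mm high; origin under its centre.
- jar: Bystander: glass jar, 66 mm wide, 90 mm high; origin under its centre.
- tin: Bystander: food tin, 72 mm wide, 80 mm high; origin under its centre.
Mind the look-alikes: they are no part of the job. What is meant by the cover is not green, and is the larger of those in its own colour.

How it is judged:
By the outcome, as a careful person would: the job done as asked, in the order asked, and still so for the second after the job is handed in, with the robot touching nothing.
It also fails if it takes over 70 s, if anything falls off the work surface, if the arm or the gripper's body presses on something with over 40 N, if the wrist force passes 120 N, or if a joint passes its speed limit or range.

## Working session

There is one attempt and no reset: what is moved stays moved. The work goes in short steps, Python scripts to look and compute and a tool call to move; the robot and the scene stay as the last step left them, time stands still between calls to the robot, and variables do not carry over. Pictures are saved under pics/ and viewed, at most 10 in all, crops included, and the job is handed in when it is done.

Besides the shell and the picture viewer there is one more tool, called by a JSON object that holds its "name" and its "arguments". arm_command: Moves the arm, as the interface text tells. Shifts and turns lie within -1 to 1; 1 stands for 30 cm of shift or pi/2 rad of turn. Its arguments: {"type":"object","properties":{"rows":{"type":"array"}},"required":["rows"]}

```bash
mkdir -p pics
cat > h.py <<'E'
import numpy as np, cv2
from plant import monitor, vision, manip
def grab(n):
    f=vision.grab_frame(n); np.savez('%s.npz'%n,**f); return f
def load(n): return dict(np.load('%s.npz'%n))
def cloud(f):
    z=f['z_map']; v,u=np.mgrid[:z.shape[0],:z.shape[1]]; K=f['mtx']
    P=np.stack([(u-K[0,2])/K[0,0]*z,(v-K[1,2])/K[1,1]*z,z],-1)
    W=(P-f['t'])@f['R']; W[z==0]=np.nan; return W
def save(n,im): cv2.imwrite('pics/'+n,im[...,::-1])
E
python3 - <<'E'
from h import *
a=grab('scene');b=grab('side')
save('a.png',a['color']);save('b.png',b['color'])
for f in(a,b): print(-f['R'].T@f['t'], f['R'][2])
print(monitor.state())
E
```

```text
[ 1.33072075 -0.26131412  0.78222029] [-0.70810997  0.22999136 -0.66759587]
[ 0.09006633 -0.88418765  0.84231978] [ 0.38146976  0.69652973 -0.60772292]
{'time': 0.1, 'joint_pos': array([ 9.89001358e-01,  5.32933858e-02,  1.61414896e+00, -6.26218339e-06,
        1.47597831e+00, -1.18982174e-01]), 'joint_vel': array([ 0.00043119, -0.00123739, -0.0025489 ,  0.00053541, -0.00119464,
       -0.0028908 ]), 'joint_efforts': array([ 4.19225137e-05, -3.94901419e+01, -3.71366787e+01, -1.29395589e-04,
        3.89557550e-03,  3.52295524e-05]), 'tool_pos': array([0.27872619, 0.55878812, 0.23018899]), 'tool_rot': array([-3.10814379e-04,  2.29346272e-01,  9.73344467e-01, -8.59533484e-04]), 'contact_force': array([-0.05993959, -0.05880458,  0.15986299]), 'ft_torque': array([-0.04250324,  0.01590329, -0.00377065]), 'grasp_force': 0.0, 'gripper_width': 0.9993014001989404}
```

View pics/a.png

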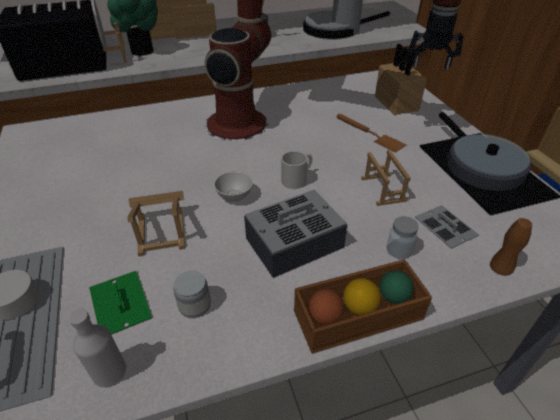

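View pics/b.png

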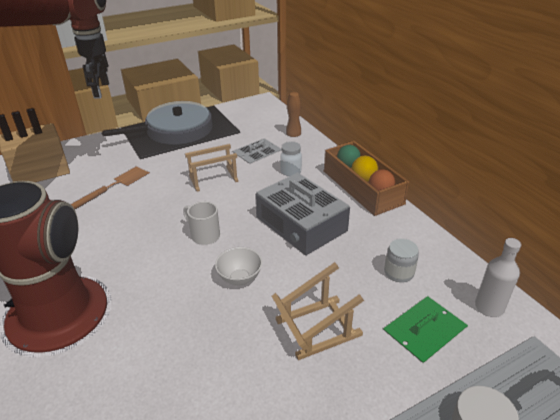

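The scene picture shows three candidates for the cover: the grey plate on the housing at (297,220), a smaller grey plate on the counter at (447,225), and a green plate at (120,302). The plate on the housing is the larger grey one, so I choose it. The stands are at (158,220) and (386,178). In the side picture the housing is at (303,208), the stands at (318,310) and (212,165).

Run:
```python
from h import *
A=load('scene');B=load('side')
WA,WB=cloud(A),cloud(B)
for n,(u,v) in dict(cov=(297,220),grey=(447,225),green=(120,302),s1=(158,220),s2=(386,178),mug=(294,170),bowl=(234,187),jar=(192,293),tin=(403,237),crate=(362,297)).items():
    print(n,np.nanmedian(WA[v-2:v+3,u-2:u+3].reshape(-1,3),0).round(3))
# crop for choice check
save('crop.png',np.hstack([cv2.resize(A['color'][180:280,230:360],(390,300)),cv2.resize(B['color'][165:255,245:360],(390,300))]))
# topdown height maps 1px=1.5mm, x 0.2..1.0 up, y -0.6..0.5
ims=[]
for W in(WA,WB):
    p=W.reshape(-1,3);p=p[np.isfinite(p).all(1)]
    p=p[(p[:,0]>.2)&(p[:,0]<1.1)&(abs(p[:,1])<.6)&(p[:,2]>-.02)&(p[:,2]<.25)]
    p=p[np.argsort(p[:,2])]
    im=np.zeros((360,480),np.uint8)
    im[((1.1-p[:,0])/.0025).astype(int),((.6-p[:,1])/.0025).astype(int)]=np.clip(p[:,2]*1500+30,1,255)
    ims.append(cv2.applyColorMap(im,cv2.COLORMAP_JET))
save('top.png',cv2.resize(np.vstack(ims),(640,960))[:,:,::-1][:,:] if 0 else np.hstack(ims)[:,::1,::-1])
cv2.imwrite('pics/top.png',cv2.resize(np.hstack(ims),(800,300)))
```

```text
cov [0.636 0.004 0.087]
grey [0.698 0.406 0.005]
green [ 0.701 -0.425  0.032]
s1 [ 0.432 -0.32   0.001]
s2 [0.557 0.285 0.091]
mug [0.422 0.072 0.071]
bowl [ 0.371 -0.094  0.012]
jar [ 0.768 -0.271  0.081]
tin [0.755 0.226 0.072]
crate [0.896 0.048 0.095]
```

View pics/crop.png

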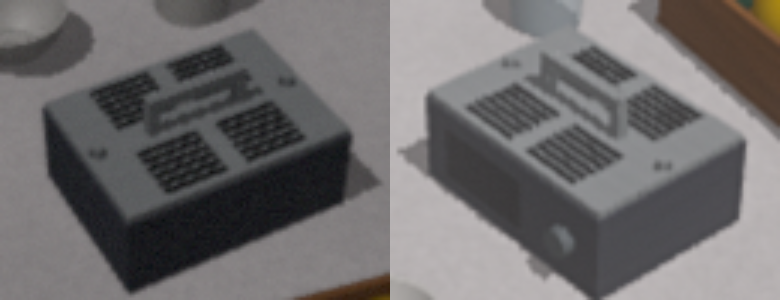

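View pics/top.png

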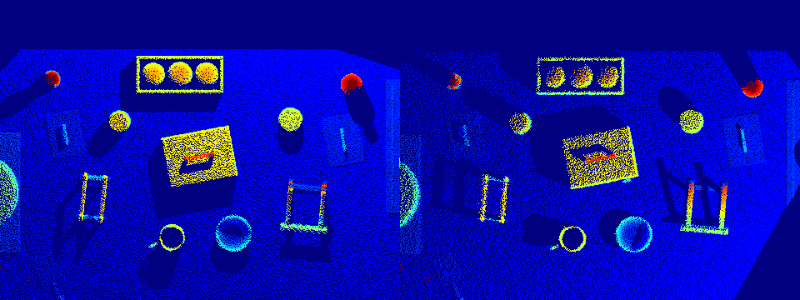

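The crop confirms the choice: a grey slotted plate sits on the housing with its pins through the holes and its handle bar along the long side. The height map shows the narrow level rack at left (95,198) and the sloped stand at right (305,207), with the lip at its near end.

```bash
cat >> h.py <<'E'
from scipy.optimize import minimize
def pts(f,c,r,z0,z1):
    p=cloud(f).reshape(-1,3);p=p[np.isfinite(p).all(1)]
    return p[(np.hypot(p[:,0]-c[0],p[:,1]-c[1])<r)&(p[:,2]>z0)&(p[:,2]<z1)]
def loc(p,x): # 2D pose x,y,yaw -> local
    c,s=np.cos(x[2]),np.sin(x[2]);d=p[:,:2]-x[:2]
    return np.c_[c*d[:,0]+s*d[:,1],-s*d[:,0]+c*d[:,1]]
def fitbox(p,x0,boxes): # robust fit of points to union of rects (cx,cy,hx,hy), + tightness
    def cost(x):
        q=loc(p,x);D=[]
        for cx,cy,hx,hy in boxes:
            e=np.maximum(abs(q-[cx,cy])-[hx,hy],0);D.append(np.hypot(*e.T))
        d=np.min(D,0); return np.minimum(d,.01).mean()*1e3
    best=None
    for dy in(-.1,0,.1):
        r=minimize(cost,[x0[0],x0[1],x0[2]+dy],method='Nelder-Mead',options=dict(initial_simplex=np.array([x0+np.array([0,0,dy])]*4)+np.array([[0,0,0],[.01,0,0],[0,.01,0],[0,0,.1]]),xatol=1e-5,fatol=1e-6,maxiter=2000))
        if best is None or r.fun<best.fun: best=r
    return best
E
python3 - <<'E'
from h import *
A=load('scene');B=load('side')
for n,f in(('A',A),('B',B)):
    p=pts(f,(.63,0),.15,.076,.094);print(n,'cover',fitbox(p,np.array([.635,0,.17]),[(0,0,.071,.098)]).x.round(4),np.median(p[:,2]))
    p=pts(f,(.63,0),.06,.1,.15);r=fitbox(p,np.array([.63,0,.17]),[(0,0,.004,.044)]);q=loc(p,r.x)
    print(' handle',len(p),r.x.round(4),r.fun,np.percentile(p[:,2],[5,50,95]).round(3),np.percentile(q,[2,98],axis=0).round(4).tolist())
    p=pts(f,(.51,.315),.12,.08,.1);r=fitbox(p,np.array([.51,.315,0.]),[(0,.03,.068,.004),(0,-.03,.068,.004)]);print(' rack',len(p),r.x.round(4),r.fun,np.median(p[:,2]))
    q=loc(p,r.x);print('  ',np.percentile(q,[1,99],axis=0).round(4).tolist())
    c=WA=cloud(f).reshape(-1,3);c=c[np.isfinite(c).all(1)]
    p=c[(c[:,0]>.36)&(c[:,0]<.6)&(c[:,1]>-.42)&(c[:,1]<-.23)&(c[:,2]>.04)&(c[:,2]<.16)]
    # parametric: lip inner origin; rail-top points
    def cost(x,full=False):
        cy,sy=np.cos(x[3]),np.sin(x[3]);ct,st=np.cos(.45),np.sin(.45)
        R=np.array([[cy*ct,-sy,-cy*st],[sy*ct,cy,-sy*st],[st,0,ct]])
        q=(p-x[:3])@R
        D=[]
        for cc,h in(((.07,.05,-.006),(.07,.006,.006)),((.07,-.05,-.006),(.07,.006,.006)),((-.005,0,0.),(.005,.07,.012))):
            e=abs(q-cc)-h
            D.append(np.abs(np.linalg.norm(np.maximum(e,0),axis=1)+np.minimum(e.max(1),0)))
        d=np.min(D,0)
        return q if full else np.minimum(d,.008).mean()*1e3
    best=min((minimize(cost,[x0,-.32,.06,y0],method='Nelder-Mead',options=dict(initial_simplex=np.array([[x0,-.32,.06,y0]]*5)+np.vstack([np.zeros(4),np.diag([.01,.01,.01,.1])]),maxiter=3000,xatol=1e-5,fatol=1e-6)) for x0 in(.4,.415,.43) for y0 in(-.1,0,.1)),key=lambda r:r.fun)
    print(' slope',len(p),best.x.round(4),best.fun)
    q=cost(best.x,True);m=(q[:,0]>.02)&(q[:,0]<.13)&(q[:,2]>-.004);print('  rails',[np.percentile(q[m&(s*q[:,1]>0)],[5,50,95],axis=0).round(4).tolist() for s in(1,-1)])
    m=(q[:,0]<.01)&(q[:,2]>.003);print('  lip',np.percentile(q[m],[3,50,97],axis=0).round(4).tolist())
E
```

```text
A cover [ 6.323e-01 -1.000e-04  1.846e-01] 0.08716531495099722
 handle 283 [0.6305 0.0014 0.1779] 0.2802940056607211 [0.104 0.121 0.126] [[-0.0063, -0.0442], [0.0056, 0.0441]]
 rack 399 [ 0.5079  0.3192 -0.1058] 0.3858536079321952 0.09004796067476913
   [[-0.0689, -0.0355], [0.0695, 0.0368]]
 slope 944 [ 0.4192 -0.3122  0.0613 -0.0877] 2.6463913006621556
  rails [[[0.0262, 0.0449, -0.0013], [0.0785, 0.0506, -0.0], [0.1256, 0.0561, 0.0006]], [[0.0276, -0.0547, -0.0031], [0.079, -0.0482, -0.0002], [0.1244, -0.0438, 0.0007]]]
  lip [[-0.0104, -0.0658, 0.0033], [-0.0012, -0.0012, 0.0087], [0.0033, 0.0658, 0.0124]]
B cover [ 0.6247 -0.003   0.1889] 0.08704612117267609
 handle 214 [ 0.6253 -0.0013  0.1978] 0.30158611634495996 [0.104 0.12  0.126] [[-0.005, -0.0444], [0.0066, 0.0447]]
 rack 468 [ 0.5037  0.317  -0.0964] 0.7510454053243851 0.08885506450665304
   [[-0.0688, -0.0369], [0.0687, 0.0392]]
 slope 1934 [ 0.4178 -0.3131  0.0607 -0.0868] 1.9717044098326364
  rails [[[0.0257, 0.043, -0.0031], [0.0747, 0.0487, -0.0004], [0.1241, 0.0555, 0.0026]], [[0.025, -0.0567, -0.0032], [0.0747, -0.0511, -0.0003], [0.1247, -0.0445, 0.0022]]]
  lip [[-0.0115, -0.0697, 0.0058], [-0.0054, -0.0087, 0.0116], [0.0002, 0.065, 0.0144]]
```

{"name": "arm_command", "arguments": {"rows": [[60,[0.583,-0.933,0.167],[0,0,-0.586]],[60,[0.583,-0.933,0.167],[0,0,-0.586]],[60,[0.583,-0.933,0.167],[0,0,-0.586]],[60,[0.583,-0.933,0.167],[0,0,-0.586]],[60,[0.583,-0.933,0.167],[0,0,-0.586]],[60,[0.583,-0.933,0.167],[0,0,-0.586]],[60,[0.583,-0.933,0.167],[0,0,-0.586]],[60,[0.583,-0.933,0.167],[0,0,-0.586]],[60,[0.583,-0.933,0.167],[0,0,-0.586]],[60,[0.583,-0.933,0.167],[0,0,-0.586]]]}}

```text
time: 0.93
tool_pos: [0.4549, 0.2777, 0.2815]
tool_rot: [-0.0, 0.639, 0.769, 0.0]
contact_force: [0.2, 0.8, -0.5]
gripper_width: 0.703
grasp_force: 0.0
```

{"name": "arm_command", "arguments": {"rows": [[60,[0.58,-0.93,0],[0,0,0]],[60,[0.58,-0.93,0],[0,0,0]],[60,[0.58,-0.93,0],[0,0,0]],[60,[0.58,-0.93,0],[0,0,0]],[60,[0.58,-0.93,0],[0,0,0]],[60,[0.58,-0.93,0],[0,0,0]],[60,[0.58,-0.93,0],[0,0,0]],[60,[0.58,-0.93,0],[0,0,0]],[60,[0.58,-0.93,0],[0,0,0]],[60,[0.58,-0.93,0],[0,0,0]],[60,[0.58,-0.93,0],[0,0,0]]]}}

```text
time: 1.85
tool_pos: [0.6276, 0.0019, 0.2805]
tool_rot: [-0.001, 0.637, 0.771, -0.0]
contact_force: [-0.2, 1.3, -0.2]
gripper_width: 0.702
grasp_force: 0.0
```

```bash
cat >> h.py <<'E'
from scipy.spatial.transform import Rotation as Rot
def st():
    s=monitor.state();q=s['tool_rot'];R=Rot.from_quat([q[1],q[2],q[3],q[0]]).as_matrix()
    print('t %.2f'%s['time'],'tcp',s['tool_pos'].round(4),'yaw %.4f'%np.arctan2(R[1,1],R[0,1]),'z',R[:,2].round(3),'F',s['contact_force'].round(1),'w %.3f g %.1f'%(s['gripper_width'],s['grasp_force']));return s
E
python3 - <<'E'
from h import *
st();f=grab('wrist');save('w1.png',f['color']);print(-f['R'].T@f['t'],f['R'][2])
for z0,z1,x0,b in((.076,.094,[.63,0,.18],[(0,0,.071,.098)]),(.1,.15,[.63,0,.18],[(0,0,.004,.044)])):
    p=pts(f,(.63,0),.15 if z0<.1 else .06,z0,z1);r=fitbox(p,np.array(x0),b);q=loc(p,r.x)
    print(len(p),r.x.round(4),r.fun,np.percentile(p[:,2],[5,50,95]).round(4),np.percentile(q,[2,98],axis=0).round(4).tolist())
E
```

```text
t 1.85 tcp [0.6276 0.0019 0.2805] yaw 0.1893 z [-0.002  0.001 -1.   ] F [-0.2  1.3 -0.2] w 0.702 g 0.0
[0.61312903 0.08244316 0.42227356] [ 0.05704638 -0.31044542 -0.94887794]
27442 [0.6281 0.0026 0.1859] 0.11247801344406363 [0.0837 0.0852 0.0865] [[-0.0708, -0.0967], [0.0709, 0.0972]]
1068 [0.6284 0.002  0.1829] 0.11543383431155826 [0.1206 0.122  0.1232] [[-0.0046, -0.0436], [0.0047, 0.044]]
```

View pics/w1.png

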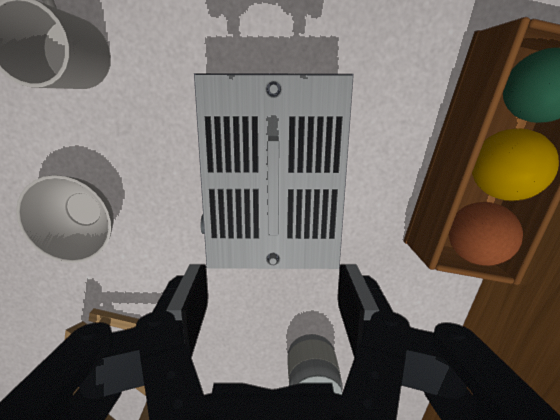

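The wrist picture shows the cover square in view, its handle at (273,185) and pins at (273,89) and (273,259). The tool is already centred over the handle, so I descend.

{"name": "arm_command", "arguments": {"rows": [[50,[0.003,0,-0.12],[0,0,0]],[45,[0.003,0,-0.24],[0,0,0]],[45,[0.003,0,-0.35],[0,0,0]],[45,[0.003,0,-0.45],[0,0,0]],[45,[0.003,0,-0.52],[0,0,0]],[45,[0.003,0,-0.57],[0,0,0]],[45,[0.003,0,-0.6],[0,0,0]],[45,[0.003,0,-0.61],[0,0,0]],[45,[0.003,0,-0.61],[0,0,0]]]}}

```text
time: 2.65
tool_pos: [0.6284, 0.0015, 0.0982]
tool_rot: [-0.0, 0.637, 0.771, -0.0]
contact_force: [-0.3, 0.2, -0.8]
gripper_width: 0.528
grasp_force: 0.0
```

{"name": "arm_command", "arguments": {"rows": [[20,[0,0,0],[0,0,0]],[10,[0,0,0],[0,0,0]],[0,[0,0,0],[0,0,0]],[0,[0,0,0],[0,0,0]],[0,[0,0,0],[0,0,0]],[0,[0,0,0],[0,0,0]],[0,[0,0,0],[0,0,0]]]}}

```text
time: 3.23
tool_pos: [0.6296, 0.0002, 0.1004]
tool_rot: [0.001, 0.638, 0.77, 0.001]
contact_force: [-4.0, 1.0, 5.4]
gripper_width: 0.104
grasp_force: 61.7
```

{"name": "arm_command", "arguments": {"rows": [[0,[0,0,0.01],[0,0,0]],[0,[0,0,0.03],[0,0,0]],[0,[0,0,0.06],[0,0,0]],[0,[0,0,0.1],[0,0,0]],[0,[0,0,0.15],[0,0,0]],[0,[0,0,0.2],[0,0,0]],[0,[0,0,0.27],[0,0,0]],[0,[0,0,0.34],[0,0,0]],[0,[0,0,0.41],[0,0,0]],[0,[0,0,0.45],[0,0,0]],[0,[0,0,0.47],[0,0,0]],[0,[0,0,0.47],[0,0,0]]]}}

```text
time: 4.23
tool_pos: [0.6299, 0.0002, 0.2422]
tool_rot: [0.002, 0.638, 0.77, 0.001]
contact_force: [0.8, -0.5, -3.8]
gripper_width: 0.098
grasp_force: 60.2
```

Run:
```python
from h import *
st();f=grab('wrist');save('w2.png',f['color']);s=grab('scene')
t=monitor.state()['tool_pos']
z=t[2]+.019-.036
for a,b,bx in((z-.012,z+.014,[(0,0,.071,.098)]),(z+.026,z+.06,[(0,0,.004,.044)])):
  for g in (f,s):
    p=pts(g,t[:2],.13 if bx[0][2]>.01 else .06,a,b);r=fitbox(p,np.array([t[0],t[1],.186]),bx)
    n=np.linalg.svd(p-p.mean(0),full_matrices=0)[2][2];print(len(p),r.x.round(4),r.fun,np.percentile(p[:,2],[5,50,95]).round(4),n.round(3))
```

```text
t 4.23 tcp [6.299e-01 2.000e-04 2.422e-01] yaw 0.1875 z [ 0.004 -0.    -1.   ] F [ 0.8 -0.5 -3.8] w 0.098 g 60.2
76041 [0.63   0.0031 0.187 ] 0.033481665550636364 [0.2259 0.227  0.2282] [-0.003  0.002  1.   ]
3276 [0.6322 0.0007 0.1811] 0.09866877691643477 [0.2243 0.227  0.2288] [ 0.005 -0.001  1.   ]
7745 [0.63   0.0023 0.187 ] 2.089750371165085 [0.2533 0.264  0.2787] [0.054 0.052 0.997]
345 [0.6367 0.0018 0.1248] 2.5121521987031032 [0.2507 0.2613 0.2766] [0.804 0.111 0.584]
```

View pics/w2.png

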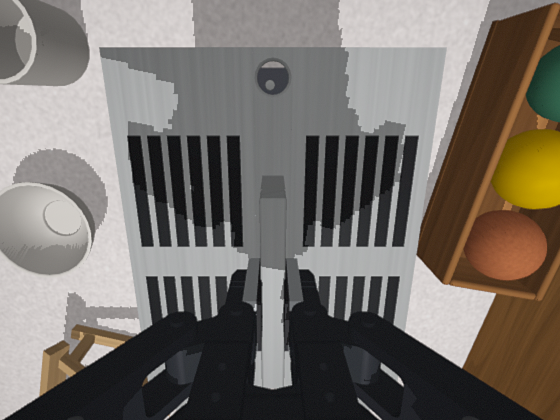

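The wrist picture shows the cover hanging level, the bar held in the fingers at (272,270) and the hole clear of its pin at (273,77). Next I work out the move to the slope.

```bash
cat >> h.py <<'E'
def slopeR(psi=-.087,a=.45): return (Rot.from_euler('z',psi)*Rot.from_euler('y',-a))
def toolrot(): 
    q=monitor.state()['tool_rot'];return Rot.from_quat([q[1],q[2],q[3],q[0]])
E
python3 - <<'E'
from h import *
s=st();T=toolrot();O=np.array([.4185,-.3125,.061]);S=slopeR()
cur=Rot.from_euler('z',.187) # cover rot
D=S*cur.inv()
print('turn',(D.as_rotvec()/(np.pi/2)).round(4))
off=cur.inv().apply(np.array([.0,.0015,-.0212]))  # cover origin rel tcp in cover frame
for h in(.07,.02,.0):
    c=O+S.apply([.077,0,h]);tcp=c-S.apply(off);print(h,tcp.round(4),((tcp-s['tool_pos'])/.3).round(4))
print('axes',S.as_matrix().T.round(3))
# filter from scene & side with cover lifted
g=grab('side');f=load('scene')
for n,im in(('scene',f),('side',g)):
    p=pts(im,(.628,.002),.08,.015,.07);print(n,len(p),np.histogram(p[:,2],np.arange(.01,.075,.006))[0])
E
```

```text
t 4.33 tcp [6.284e-01 4.000e-04 2.386e-01] yaw 0.1875 z [-0.001  0.    -1.   ] F [-0.2 -0.2 -4.5] w 0.101 g 60.2
turn [ 0.0144 -0.287  -0.1715]
0.07 [ 0.4477 -0.3165  0.1765] [-0.6024 -1.0564 -0.2071]
0.02 [ 0.4693 -0.3184  0.1315] [-0.5302 -1.0627 -0.3571]
0.0 [ 0.478  -0.3192  0.1135] [-0.5013 -1.0652 -0.4172]
axes [[ 0.897 -0.078  0.435]
 [ 0.087  0.996  0.   ]
 [-0.433  0.038  0.9  ]]
scene 1745 [ 13  79  87 815 126  98  98 118 138 173]
side 1176 [  7  49  71 425 122  84  78  91 130 119]
```

{"name": "arm_command", "arguments": {"rows": [[0,[-0.05,-0.09,0],[0.001,-0.02,-0.012]],[0,[-0.11,-0.18,0],[0.003,-0.05,-0.03]],[0,[-0.17,-0.28,0],[0.004,-0.09,-0.053]],[0,[-0.23,-0.38,0],[0.006,-0.13,-0.078]],[0,[-0.29,-0.48,0],[0.008,-0.17,-0.1]],[0,[-0.35,-0.58,0],[0.01,-0.21,-0.125]],[0,[-0.41,-0.68,0],[0.012,-0.25,-0.15]],[0,[-0.46,-0.78,0],[0.0144,-0.27,-0.162]],[0,[-0.52,-0.87,0],[0.0144,-0.287,-0.1715]],[0,[-0.57,-0.93,0],[0.0144,-0.287,-0.1715]],[0,[-0.6,-0.96,0],[0.0144,-0.287,-0.1715]],[0,[-0.6,-0.96,0],[0.0144,-0.287,-0.1715]]]}}

```text
time: 5.38
tool_pos: [0.4461, -0.2891, 0.2369]
tool_rot: [0.163, 0.72, 0.658, 0.149]
contact_force: [-0.4, 0.3, -4.1]
gripper_width: 0.103
grasp_force: 60.4
```

Run:
```python
from h import *
st();f=grab('scene')
s=st();T=s['tool_pos']
S=slopeR()
# plate points in held frame
p=cloud(f).reshape(-1,3);p=p[np.isfinite(p).all(1)]
q=(p-T)@S.as_matrix()
q=q[(abs(q[:,0])<.09)&(abs(q[:,1])<.13)&(q[:,2]>-.026)&(q[:,2]<-.005)]
r=fitbox(q,np.array([0,0,0.]),[(0,0,.071,.098)]);print(len(q),r.x.round(4),np.percentile(q[:,2],[5,50,95]).round(4),np.percentile(q,[1,99],axis=0).round(4).tolist())
n=np.linalg.svd(q-q.mean(0),full_matrices=0)[2][2];print(n.round(4))
O=np.array([.4185,-.3125,.061])
off=np.array([0,.0015,-.0212])
for x,h in((.077,.07),(.077,.01),(.077,0),(.074,0)):
    tcp=O+S.apply(np.array([x,0,h])-off);print(x,h,((tcp-T)/.3).round(4))
```

```text
t 5.38 tcp [ 0.4461 -0.2891  0.2369] yaw -0.0912 z [ 0.429 -0.038 -0.902] F [-0.4  0.3 -4.1] w 0.103 g 60.4
t 5.43 tcp [ 0.4472 -0.288   0.2372] yaw -0.0902 z [ 0.43  -0.037 -0.902] F [ 0.4  0.6 -4.1] w 0.105 g 60.4
965 [ 0.0044  0.0002 -0.0045] [-0.0188 -0.0133 -0.0122] [[-0.0682, -0.0978, -0.0196], [0.0756, 0.0984, -0.007]]
[ 2.870e-02 -5.000e-04  9.996e-01]
0.077 0.07 [ 0.0023 -0.0952 -0.202 ]
0.077 0.01 [ 0.089  -0.1028 -0.3821]
0.077 0 [ 0.1035 -0.104  -0.4121]
0.074 0 [ 0.0945 -0.1033 -0.4165]
```

{"name": "arm_command", "arguments": {"rows": [[0,[0,-0.05,-0.07],[0,0,0]],[0,[0.002,-0.095,-0.14],[0,0,0]],[0,[0.002,-0.095,-0.2],[0,0,0]],[0,[0.03,-0.097,-0.26],[0,0,0]],[0,[0.055,-0.1,-0.31],[0,0,0]],[0,[0.075,-0.101,-0.35],[0,0,0]],[0,[0.086,-0.102,-0.375],[0,0,0]],[0,[0.089,-0.103,-0.382],[0,0,0]],[0,[0.089,-0.103,-0.382],[0,0,0]],[0,[0.089,-0.103,-0.382],[0,0,0]]]}}

```text
time: 6.27
tool_pos: [0.4759, -0.3184, 0.1253]
tool_rot: [0.165, 0.718, 0.659, 0.151]
contact_force: [1.1, -0.9, -4.5]
gripper_width: 0.098
grasp_force: 60.4
```

Run:
```python
from h import *
s=st();f=grab('side');save('s3.png',cv2.resize(f['color'][180:360,220:420],(800,600)[:1]+(600,)) if 0 else cv2.resize(f['color'][210:370,250:420],(680,600)))
```

```text
t 6.27 tcp [ 0.4759 -0.3184  0.1253] yaw -0.0856 z [ 0.434 -0.038 -0.9  ] F [ 1.1 -0.9 -4.5] w 0.098 g 60.4
```

View pics/s3.png

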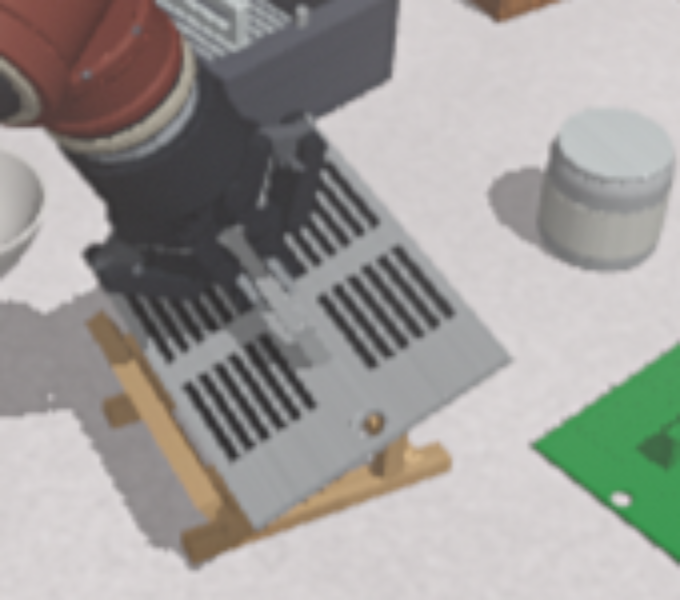

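The side crop shows the cover tilted parallel above the stand, its far edge clear of the lip rail at (150,480).

{"name": "arm_command", "arguments": {"rows": [[0,[0.003,0,-0.006],[0,0,0]],[0,[0.006,-0.001,-0.012],[0,0,0]],[0,[0.009,-0.001,-0.018],[0,0,0]],[0,[0.0116,-0.001,-0.024],[0,0,0]],[0,[0.0116,-0.001,-0.024],[0,0,0]],[0,[0.0116,-0.001,-0.024],[0,0,0]]]}}

```text
time: 6.82
tool_pos: [0.4789, -0.3188, 0.1173]
tool_rot: [0.164, 0.719, 0.659, 0.151]
contact_force: [0.3, 0.0, -4.8]
gripper_width: 0.104
grasp_force: 60.4
```

{"name": "arm_command", "arguments": {"rows": [[0,[0.002,0,-0.003],[0,0,0]],[0,[0.003,0,-0.006],[0,0,0]],[0,[0.003,0,-0.006],[0,0,0]]]}}

```text
time: 7.07
tool_pos: [0.4799, -0.3188, 0.1156]
tool_rot: [0.164, 0.718, 0.659, 0.151]
contact_force: [0.1, -0.1, -4.2]
gripper_width: 0.106
grasp_force: 60.4
```

{"name": "arm_command", "arguments": {"rows": [[0,[0.0015,0,-0.003],[0,0,0]],[0,[0.003,0,-0.006],[0,0,0]],[0,[0.003,0,-0.006],[0,0,0]]]}}

```text
time: 7.32
tool_pos: [0.4808, -0.3187, 0.1138]
tool_rot: [0.164, 0.718, 0.659, 0.151]
contact_force: [-0.3, 0.0, -5.2]
gripper_width: 0.106
grasp_force: 60.4
```

{"name": "arm_command", "arguments": {"rows": [[0,[0.0007,0,-0.0015],[0,0,0]],[0,[0.0015,0,-0.003],[0,0,0]],[0,[0.0015,0,-0.003],[0,0,0]]]}}

```text
time: 7.57
tool_pos: [0.4813, -0.3189, 0.1131]
tool_rot: [0.164, 0.718, 0.659, 0.151]
contact_force: [-1.1, -0.4, -5.3]
gripper_width: 0.105
grasp_force: 60.5
```

{"name": "arm_command", "arguments": {"rows": [[0,[0.0007,0,-0.0015],[0,0,0]],[0,[0.0015,0,-0.003],[0,0,0]],[0,[0.0015,0,-0.003],[0,0,0]]]}}

```text
time: 7.82
tool_pos: [0.4813, -0.3189, 0.1131]
tool_rot: [0.164, 0.718, 0.659, 0.15]
contact_force: [-8.1, 3.7, 2.7]
gripper_width: 0.102
grasp_force: 62.0
```

{"name": "arm_command", "arguments": {"rows": [[0,[0.0007,0,-0.0015],[0,0,0]],[0,[0.0015,0,-0.003],[0,0,0]],[0,[0.0015,0,-0.003],[0,0,0]]]}}

```text
time: 8.07
tool_pos: [0.4814, -0.3189, 0.113]
tool_rot: [0.163, 0.718, 0.66, 0.15]
contact_force: [-16.8, 7.4, 11.1]
gripper_width: 0.099
grasp_force: 63.6
```

{"name": "arm_command", "arguments": {"rows": [[0,[-0.0022,0,0.0045],[0,0,0]],[0,[-0.005,0,0.0031],[0,0,0]],[0,[-0.008,0.0005,0.0016],[0,0,0]],[0,[-0.011,0.0008,0.0001],[0,0,0]],[0,[-0.011,0.0008,0.0001],[0,0,0]]]}}

```text
time: 8.48
tool_pos: [0.4793, -0.3191, 0.1121]
tool_rot: [0.165, 0.718, 0.659, 0.151]
contact_force: [0.7, -0.3, -0.7]
gripper_width: 0.108
grasp_force: 61.0
```

{"name": "arm_command", "arguments": {"rows": [[0,[-0.003,0.0003,-0.0015],[0,0,0]],[0,[-0.006,0.0005,-0.003],[0,0,0]],[0,[-0.006,0.0005,-0.003],[0,0,0]]]}}

```text
time: 8.73
tool_pos: [0.4775, -0.3189, 0.1112]
tool_rot: [0.165, 0.718, 0.659, 0.151]
contact_force: [1.1, -0.0, 0.8]
gripper_width: 0.104
grasp_force: 61.1
```

{"name": "arm_command", "arguments": {"rows": [[0,[-0.0015,0,-0.0007],[0,0,0]],[0,[-0.003,0.0003,-0.0014],[0,0,0]],[0,[-0.003,0.0003,-0.0014],[0,0,0]]]}}

```text
time: 8.98
tool_pos: [0.4766, -0.3188, 0.1108]
tool_rot: [0.165, 0.718, 0.659, 0.151]
contact_force: [1.1, -0.3, 1.7]
gripper_width: 0.103
grasp_force: 61.3
```

{"name": "arm_command", "arguments": {"rows": [[0,[-0.0015,0,-0.0007],[0,0,0]],[0,[-0.003,0.0003,-0.0014],[0,0,0]],[0,[-0.003,0.0003,-0.0014],[0,0,0]]]}}

```text
time: 9.23
tool_pos: [0.4756, -0.3187, 0.1103]
tool_rot: [0.165, 0.718, 0.659, 0.151]
contact_force: [0.6, -0.4, 3.3]
gripper_width: 0.103
grasp_force: 61.4
```

{"name": "arm_command", "arguments": {"rows": [[0,[-0.0017,0,-0.0003],[0,0,0]],[0,[-0.0035,0.0003,-0.0008],[0,0,0]],[0,[-0.0035,0.0003,-0.0008],[0,0,0]]]}}

```text
time: 9.48
tool_pos: [0.4751, -0.3187, 0.1102]
tool_rot: [0.166, 0.718, 0.658, 0.151]
contact_force: [6.1, -1.8, 1.6]
gripper_width: 0.101
grasp_force: 60.9
```

{"name": "arm_command", "arguments": {"rows": [[0,[-0.0017,0,-0.0003],[0,0,0]],[0,[-0.0035,0.0003,-0.0008],[0,0,0]],[0,[-0.0035,0.0003,-0.0008],[0,0,0]]]}}

```text
time: 9.73
tool_pos: [0.4747, -0.3187, 0.1105]
tool_rot: [0.166, 0.718, 0.658, 0.152]
contact_force: [7.8, -0.6, 1.9]
gripper_width: 0.104
grasp_force: 60.7
```

{"name": "arm_command", "arguments": {"rows": [[14,[0.001,0,0.001],[0,0,0]],[18,[0.001,0,0.001],[0,0,0]],[26,[0.001,0,0.001],[0,0,0]],[36,[0.001,0,0.001],[0,0,0]],[40,[0.001,0,0.001],[0,0,0]],[40,[0.001,0,0.001],[0,0,0]],[40,[0.001,0,0.001],[0,0,0]]]}}

```text
time: 10.32
tool_pos: [0.4733, -0.318, 0.1092]
tool_rot: [0.164, 0.719, 0.659, 0.151]
contact_force: [0.5, 0.2, -0.4]
gripper_width: 0.467
grasp_force: 0.0
```

{"name": "arm_command", "arguments": {"rows": [[40,[-0.014,0.001,0.03],[0,0,0]],[40,[-0.029,0.002,0.06],[0,0,0]],[40,[-0.06,0.005,0.12],[0,0,0]],[40,[-0.1,0.009,0.21],[0,0,0]],[40,[-0.14,0.012,0.3],[0,0,0]],[40,[-0.14,0.06,0.36],[0,0,0]],[40,[-0.1,0.16,0.42],[0,0.06,0.04]],[40,[-0.06,0.28,0.48],[0,0.12,0.07]],[40,[-0.02,0.4,0.5],[-0.005,0.18,0.1]],[40,[0.03,0.52,0.52],[-0.01,0.24,0.14]],[40,[0.08,0.63,0.54],[-0.0144,0.287,0.1715]],[40,[0.08,0.63,0.54],[-0.0144,0.287,0.1715]]]}}

```text
time: 11.32
tool_pos: [0.5011, -0.1236, 0.2745]
tool_rot: [0.001, 0.634, 0.774, 0.001]
contact_force: [-1.1, -0.5, 0.2]
gripper_width: 0.469
grasp_force: 0.0
```

Run:
```python
from h import *
st();f=grab('side');g=grab('scene');save('s4.png',np.hstack([cv2.resize(f['color'][150:370,230:400],(390,500)),cv2.resize(g['color'][150:290,90:230],(400,500))]))
S=slopeR();O=np.array([.4185,-.3125,.061])
for h in(f,g):
    p=cloud(h).reshape(-1,3);p=p[np.isfinite(p).all(1)];q=(p-O)@S.as_matrix()
    q=q[(abs(q[:,0]-.073)<.09)&(abs(q[:,1])<.12)&(abs(q[:,2]-.006)<.007)]
    r=fitbox(q,np.array([.073,0,0.]),[(0,0,.071,.098)]);n=np.linalg.svd(q-q.mean(0),full_matrices=0)[2][2];print(len(q),r.x.round(4),n.round(3),np.median(q[:,2]).round(4))
for n,h in(('side',f),('scene',g)):
    p=pts(h,(.628,.002),.06,.022,.075)
    q=p[p[:,2]>.05];q=q[(abs(loc(q,[.628,.002,.187]))<[.05,.06]).all(1)]
    r=fitbox(q,np.array([.63,0,.187]),[(0,0,.004,.034)]);print(n,len(q),r.x.round(4),r.fun,np.percentile(q[:,2],[5,50,95]).round(4))
```

```text
t 11.32 tcp [ 0.5011 -0.1236  0.2745] yaw 0.1979 z [ 0.003  0.001 -1.   ] F [-1.1 -0.5  0.2] w 0.469 g 0.0
6090 [ 0.0688 -0.0023  0.0001] [ 0.007 -0.003  1.   ] 0.0062
1459 [0.0751 0.0005 0.0034] [-0.021  0.    -1.   ] 0.0061
side 140 [ 0.625  -0.0014  0.2129] 0.45913420916962044 [0.052  0.0627 0.0675]
scene 168 [6.299e-01 2.000e-04 1.967e-01] 0.26547963407498065 [0.0541 0.0633 0.0668]
```

View pics/s4.png

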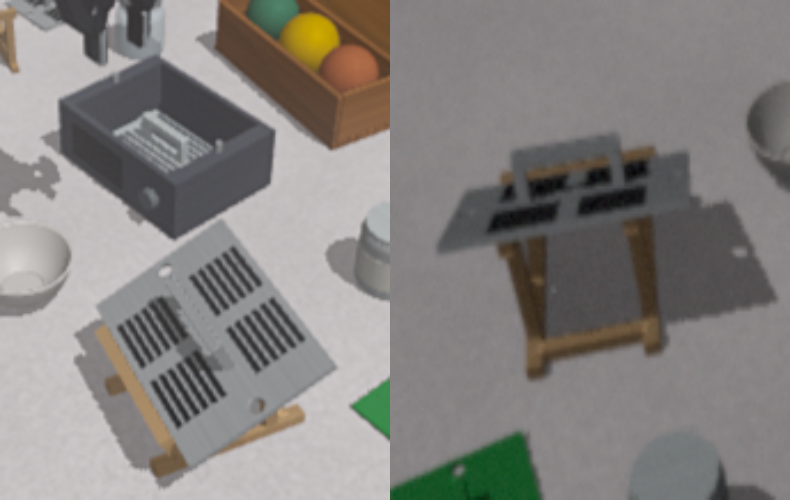

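The crop shows the cover flat on the sloped rails with its edge at the lip. The filter now shows in the open housing, its handle at (165,140) in the left half.

{"name": "arm_command", "arguments": {"rows": [[50,[0.1,0.1,0],[0,0,0]],[50,[0.2,0.2,0],[0,0,0]],[50,[0.3,0.3,-0.03],[0,0,0]],[50,[0.38,0.37,-0.05],[0,0,0]],[50,[0.423,0.41,-0.05],[0,0,0]],[50,[0.423,0.41,-0.05],[0,0,0]],[50,[0.423,0.41,-0.05],[0,0,0]],[50,[0.423,0.41,-0.05],[0,0,0]]]}}

```text
time: 12.08
tool_pos: [0.6236, -0.0082, 0.2568]
tool_rot: [0.0, 0.639, 0.769, -0.0]
contact_force: [-0.2, -1.3, 0.3]
gripper_width: 0.582
grasp_force: 0.0
```

Run:
```python
from h import *
s=st();f=grab('wrist');save('w5.png',f['color'])
for z0,z1,bx,h in((.051,.075,(0,0,.004,.034),(.05,.06)),(.024,.036,(0,0,.044,.064),(.065,.08))):
    p=pts(f,(.628,.002),.1,z0,z1);p=p[(abs(loc(p,[.628,.002,.187]))<h).all(1)]
    r=fitbox(p,np.array([.628,0,.2]),[bx]);q=loc(p,r.x);print(len(p),r.x.round(4),r.fun,np.percentile(p[:,2],[5,50,95]).round(4),np.percentile(q,[2,98],axis=0).round(4).tolist())
    print((r.x[:2]-s['tool_pos'][:2])/.3)
```

```text
t 12.08 tcp [ 0.6236 -0.0082  0.2568] yaw 0.1847 z [ 0. -0. -1.] F [-0.2 -1.3  0.3] w 0.582 g 0.0
670 [0.6279 0.0016 0.191 ] 0.08523913698674522 [0.0615 0.063  0.0641] [[-0.0049, -0.0338], [0.0041, 0.034]]
[0.01436081 0.03256819]
8884 [0.6278 0.001  0.1998] 0.01589593459847836 [0.0279 0.0293 0.0306] [[-0.0432, -0.0622], [0.0432, 0.0626]]
[0.01412306 0.03072117]
```

View pics/w5.png

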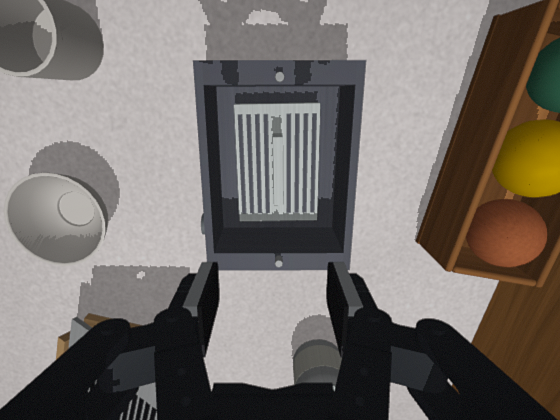

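The wrist picture shows the filter in the housing with its bar at (278,170) and a free gap around the slab. The mug and bowl have not moved.

{"name": "arm_command", "arguments": {"rows": [[50,[0,0,0],[0,0,0.005]],[50,[0,0,0],[0,0,0.005]],[50,[0,0,0],[0,0,0.005]]]}}

```text
time: 12.38
tool_pos: [0.624, -0.0069, 0.2568]
tool_rot: [0.0, 0.635, 0.772, 0.0]
contact_force: [0.2, 0.1, -0.9]
gripper_width: 0.584
grasp_force: 0.0
```

{"name": "arm_command", "arguments": {"rows": [[50,[0.013,0.028,-0.1],[0,0,0]],[45,[0.013,0.028,-0.22],[0,0,0]],[45,[0.013,0.028,-0.34],[0,0,0]],[45,[0.013,0.028,-0.45],[0,0,0]],[45,[0.013,0.028,-0.54],[0,0,0]],[45,[0.013,0.028,-0.61],[0,0,0]],[45,[0.013,0.028,-0.67],[0,0,0]],[45,[0.013,0.028,-0.71],[0,0,0]],[45,[0.013,0.028,-0.726],[0,0,0]],[45,[0.013,0.028,-0.726],[0,0,0]],[45,[0.013,0.028,-0.726],[0,0,0]]]}}

```text
time: 13.3
tool_pos: [0.629, 0.0021, 0.0396]
tool_rot: [0.001, 0.635, 0.773, 0.0]
contact_force: [0.9, 0.4, 0.0]
gripper_width: 0.527
grasp_force: 0.0
```

{"name": "arm_command", "arguments": {"rows": [[20,[0,0,0],[0,0,0]],[10,[0,0,0],[0,0,0]],[0,[0,0,0],[0,0,0]],[0,[0,0,0],[0,0,0]],[0,[0,0,0],[0,0,0]],[0,[0,0,0],[0,0,0]],[0,[0,0,0],[0,0,0]]]}}

```text
time: 13.88
tool_pos: [0.6292, 0.0021, 0.0402]
tool_rot: [0.001, 0.635, 0.773, 0.001]
contact_force: [-1.5, 0.3, 6.0]
gripper_width: 0.103
grasp_force: 60.1
```

{"name": "arm_command", "arguments": {"rows": [[0,[0,0,0.01],[0,0,0]],[0,[0,0,0.03],[0,0,0]],[0,[0,0,0.06],[0,0,0]],[0,[0,0,0.1],[0,0,0]],[0,[0,0,0.16],[0,0,0]],[0,[0,0,0.24],[0,0,0]],[0,[0,0,0.34],[0,0,0]],[0,[0,0,0.44],[0,0,0]],[0,[0,0,0.54],[0,0,0]],[0,[0,0,0.6],[0,0,0]],[0,[0,0,0.63],[0,0,0]],[0,[0,0,0.63],[0,0,0]]]}}

```text
time: 14.88
tool_pos: [0.6297, 0.0021, 0.2317]
tool_rot: [0.003, 0.635, 0.773, 0.002]
contact_force: [0.8, 0.4, -1.8]
gripper_width: 0.099
grasp_force: 59.0
```

{"name": "arm_command", "arguments": {"rows": [[0,[0,0,0],[0,0,0]],[0,[0,0,0],[0,0,0]],[0,[0,0,0],[0,0,0]]]}}

```text
time: 15.13
tool_pos: [0.627, 0.0024, 0.2249]
tool_rot: [-0.002, 0.635, 0.773, -0.001]
contact_force: [0.3, -0.1, -2.3]
gripper_width: 0.101
grasp_force: 59.0
```

Run:
```python
from h import *
s=st();T=s['tool_pos']
for n in('wrist','scene','side'):
    f=grab(n)
    p=pts(f,T[:2],.1,T[2]-.02,T[2]-.002);p=p[(abs(loc(p,[*T[:2],.19]))<[.06,.08]).all(1)]
    r=fitbox(p,np.array([*T[:2],.19]),[(0,0,.044,.064)]);q=p-p.mean(0);nn=np.linalg.svd(q,full_matrices=0)[2][2]
    print(n,len(p),(r.x-[*T[:2],0]).round(4),(np.percentile(p[:,2],[5,50,95])-T[2]).round(4),nn.round(3))
st()
# rack pose and shift; filter yaw .193 -> -.101
print('to rack',((np.array([.5058,.3181])-T[:2])/.3).round(4), 'turn',(-.101-.194)/(np.pi/2))
```

```text
t 15.13 tcp [0.627  0.0024 0.2249] yaw 0.1954 z [-0.004  0.001 -1.   ] F [ 0.3 -0.1 -2.3] w 0.101 g 59.0
wrist 27539 [ 7.00e-04 -1.00e-04  1.95e-01] [-0.0121 -0.0109 -0.0098] [0.004 0.004 1.   ]
scene 1382 [ 0.0038 -0.0014  0.1863] [-0.0175 -0.009  -0.007 ] [-0.043  0.006 -0.999]
side 1037 [-0.0023 -0.0037  0.2013] [-0.0175 -0.0088 -0.0061] [-0.03  -0.026  0.999]
t 15.28 tcp [0.6276 0.0024 0.2259] yaw 0.1954 z [-0.003  0.    -1.   ] F [-0.2  0.4 -3.7] w 0.101 g 59.0
to rack [-0.4041  1.0522] turn -0.18780283284843652
```

{"name": "arm_command", "arguments": {"rows": [[0,[-0.02,0.06,0],[0,0,-0.01]],[0,[-0.06,0.15,0],[0,0,-0.04]],[0,[-0.1,0.25,0],[0,0,-0.07]],[0,[-0.14,0.36,0],[0,0,-0.1]],[0,[-0.18,0.47,0],[0,0,-0.13]],[0,[-0.22,0.58,0],[0,0,-0.16]],[0,[-0.26,0.69,0],[0,0,-0.189]],[0,[-0.3,0.79,0],[0,0,-0.189]],[0,[-0.34,0.88,0],[0,0,-0.189]],[0,[-0.38,0.96,0],[0,0,-0.189]],[0,[-0.404,1.0,0],[0,0,-0.189]],[0,[-0.404,1.0,0],[0,0,-0.189]]]}}

```text
time: 16.28
tool_pos: [0.5054, 0.3044, 0.2271]
tool_rot: [-0.001, 0.741, 0.672, -0.0]
contact_force: [0.2, -0.1, -3.1]
gripper_width: 0.103
grasp_force: 58.9
```

{"name": "arm_command", "arguments": {"rows": [[0,[0,0.03,0],[0,0,0]],[0,[0,0.06,0],[0,0,0]],[0,[0,0.06,0],[0,0,0]],[0,[0,0.06,0],[0,0,0]]]}}

```text
time: 16.62
tool_pos: [0.5075, 0.32, 0.2275]
tool_rot: [0.0, 0.742, 0.67, -0.0]
contact_force: [-0.0, -0.4, -2.8]
gripper_width: 0.106
grasp_force: 58.9
```

Run:
```python
from h import *
s=st();T=s['tool_pos']
for n in('wrist','scene','side'):
    f=grab(n)
    p=pts(f,(.506,.32),.1,.08,.1);x=fitbox(p,np.array([.506,.32,-.1]),[(0,.03,.068,.004),(0,-.03,.068,.004)]) if len(p)>20 else None
    print(n,len(p),None if x is None else (x.x.round(4),x.fun,np.median(p[:,2])))
    p=pts(f,T[:2],.1,T[2]-.016,T[2]-.002);p=p[(abs(loc(p,[*T[:2],-.1]))<[.06,.08]).all(1)]
    r=fitbox(p,np.array([*T[:2],-.1]),[(0,0,.044,.064)]);print('  filter',len(p),r.x.round(4),np.median(p[:,2]-T[2]).round(4))
print(((np.array([.5063,.32,.1325])-st()['tool_pos'])/.3).round(4))
```

```text
t 16.62 tcp [0.5075 0.32   0.2275] yaw -0.1019 z [-0. -0. -1.] F [-0.  -0.4 -2.8] w 0.106 g 58.9
wrist 0 None
  filter 27320 [ 0.508   0.3199 -0.1023] -0.0109
scene 398 (array([ 0.5083,  0.3191, -0.1041]), np.float64(0.41765194287921587), np.float64(0.09002285594620978))
  filter 866 [ 0.511   0.3177 -0.1124] -0.0089
side 470 (array([ 0.5038,  0.317 , -0.1008]), np.float64(0.6824125333753174), np.float64(0.08894443138564209))
  filter 663 [ 0.5048  0.3148 -0.0992] -0.009
t 16.77 tcp [0.5074 0.3197 0.2275] yaw -0.1025 z [-0. -0. -1.] F [ 0.1 -0.  -1.7] w 0.106 g 58.9
[-0.0037  0.001  -0.3167]
```

{"name": "arm_command", "arguments": {"rows": [[0,[-0.002,0.002,-0.05],[0,0,0]],[0,[-0.005,0.004,-0.12],[0,0,0]],[0,[-0.005,0.004,-0.19],[0,0,0]],[0,[-0.005,0.004,-0.25],[0,0,0]],[0,[-0.005,0.004,-0.29],[0,0,0]],[0,[-0.005,0.004,-0.31],[0,0,0]],[0,[-0.005,0.004,-0.317],[0,0,0]],[0,[-0.005,0.004,-0.317],[0,0,0]],[0,[-0.005,0.004,-0.317],[0,0,0]]]}}

```text
time: 17.52
tool_pos: [0.5064, 0.3218, 0.1339]
tool_rot: [0.0, 0.742, 0.67, 0.001]
contact_force: [-0.1, -0.6, -2.7]
gripper_width: 0.102
grasp_force: 58.9
```

{"name": "arm_command", "arguments": {"rows": [[0,[0,0,-0.006],[0,0,0]],[0,[0,0,-0.012],[0,0,0]],[0,[0,0,-0.018],[0,0,0]],[0,[0,0,-0.024],[0,0,0]],[0,[0,0,-0.024],[0,0,0]],[0,[0,0,-0.024],[0,0,0]]]}}

```text
time: 18.02
tool_pos: [0.5054, 0.3214, 0.1251]
tool_rot: [-0.0, 0.742, 0.67, -0.0]
contact_force: [-0.2, -0.2, -3.0]
gripper_width: 0.102
grasp_force: 58.9
```

{"name": "arm_command", "arguments": {"rows": [[0,[0,0,-0.003],[0,0,0]],[0,[0,0,-0.004],[0,0,0]],[0,[0,0,-0.004],[0,0,0]]]}}

```text
time: 18.27
tool_pos: [0.5055, 0.3215, 0.124]
tool_rot: [-0.0, 0.742, 0.67, -0.0]
contact_force: [0.4, 0.8, -3.4]
gripper_width: 0.107
grasp_force: 58.9
```

{"name": "arm_command", "arguments": {"rows": [[0,[0,0,-0.002],[0,0,0]],[0,[0,0,-0.004],[0,0,0]],[0,[0,0,-0.004],[0,0,0]]]}}

```text
time: 18.52
tool_pos: [0.5055, 0.3214, 0.1227]
tool_rot: [-0.0, 0.742, 0.67, -0.0]
contact_force: [0.2, 0.8, -3.1]
gripper_width: 0.105
grasp_force: 58.9
```

{"name": "arm_command", "arguments": {"rows": [[0,[0,0,-0.002],[0,0,0]],[0,[0,0,-0.003],[0,0,0]],[0,[0,0,-0.003],[0,0,0]]]}}

```text
time: 18.77
tool_pos: [0.5056, 0.3215, 0.1222]
tool_rot: [0.0, 0.742, 0.67, 0.0]
contact_force: [0.1, 0.6, -1.7]
gripper_width: 0.103
grasp_force: 59.1
```

{"name": "arm_command", "arguments": {"rows": [[0,[0,0,-0.001],[0,0,0]],[0,[0,0,-0.002],[0,0,0]],[0,[0,0,-0.002],[0,0,0]]]}}

```text
time: 19.02
tool_pos: [0.5057, 0.3215, 0.1222]
tool_rot: [0.0, 0.742, 0.67, 0.0]
contact_force: [-3.5, -0.3, 3.5]
gripper_width: 0.099
grasp_force: 59.7
```

The filter now rests on the rails under light contact. I check its centring before release.

Run:
```python
from h import *
st()
for n in('scene','side'):
    f=grab(n);p=pts(f,(.506,.32),.1,.106,.118);p=p[(abs(loc(p,[.506,.32,-.1]))<[.06,.08]).all(1)]
    r=fitbox(p,np.array([.506,.32,-.1]),[(0,0,.044,.064)]);print(n,len(p),r.x.round(4),r.fun,np.median(p[:,2]).round(4))
```

```text
t 19.02 tcp [0.5057 0.3215 0.1222] yaw -0.1015 z [ 0. -0. -1.] F [-3.5 -0.3  3.5] w 0.099 g 59.7
scene 803 [ 0.5085  0.3196 -0.1145] 0.05534474206644064 0.1133
side 640 [ 0.5028  0.3166 -0.0984] 0.10470364448424839 0.1133
```

{"name": "arm_command", "arguments": {"rows": [[14,[0,0,0.001],[0,0,0]],[18,[0,0,0.001],[0,0,0]],[26,[0,0,0.001],[0,0,0]],[36,[0,0,0.001],[0,0,0]],[40,[0,0,0.001],[0,0,0]],[40,[0,0,0.001],[0,0,0]],[40,[0,0,0.001],[0,0,0]]]}}

```text
time: 19.7
tool_pos: [0.5056, 0.3215, 0.1216]
tool_rot: [-0.0, 0.742, 0.67, 0.0]
contact_force: [-0.1, -0.6, 0.2]
gripper_width: 0.473
grasp_force: 0.0
```

{"name": "arm_command", "arguments": {"rows": [[40,[0,0,0.03],[0,0,0]],[40,[0,0,0.07],[0,0,0]],[40,[0,0,0.13],[0,0,0]],[40,[0,0,0.22],[0,0,0]],[40,[0,0,0.32],[0,0,0]],[40,[0,0,0.42],[0,0,0]],[40,[0,0.1,0.47],[0,0,0]],[40,[0,0.2,0.5],[0,0,0]],[40,[0,0.25,0.5],[0,0,0]],[40,[0,0.25,0.5],[0,0,0]]]}}

```text
time: 20.53
tool_pos: [0.5055, 0.3991, 0.2736]
tool_rot: [-0.0, 0.741, 0.671, 0.002]
contact_force: [-0.4, -0.2, -0.5]
gripper_width: 0.467
grasp_force: 0.0
```

Run:
```python
from h import *
st();W=grab('wrist')
for n in('wrist','scene','side'):
    f=load('wrist') if n=='wrist' else grab(n)
    p=pts(f,(.506,.32),.1,.106,.118);p=p[(abs(loc(p,[.506,.32,-.1]))<[.06,.08]).all(1)]
    r=fitbox(p,np.array([.506,.32,-.1]),[(0,0,.044,.064)]);nn=np.linalg.svd(p-p.mean(0),full_matrices=0)[2][2];print(n,len(p),r.x.round(4),nn.round(3),np.median(p[:,2]).round(4))
    p=pts(f,(.506,.32),.1,.084,.096);q=loc(p,r.x);print('  rails in filter frame y',np.median(q[q[:,1]>0],0).round(4),np.median(q[q[:,1]<0],0).round(4),np.percentile(q[:,0],[1,99]).round(4))
    save('e_%s.png'%n,f['color'])
im=np.hstack([cv2.resize(load('scene')['color'][130:310,80:440],(480,240)),cv2.resize(load('side')['color'][110:360,160:420],(300,240))]);save('end.png',im)
```

```text
t 20.53 tcp [0.5055 0.3991 0.2736] yaw -0.0985 z [ 0.002  0.002 -1.   ] F [-0.4 -0.2 -0.5] w 0.467 g 0.0
wrist 9312 [ 0.5057  0.3215 -0.1078] [0.    0.002 1.   ] 0.1113
  rails in filter frame y [-0.0043  0.0315] [-0.05 -0.03] [-0.0693  0.0695]
scene 855 [ 0.5094  0.3195 -0.1098] [ 0.017 -0.006  1.   ] 0.1133
  rails in filter frame y [0.0461 0.0305] [ 0.0429 -0.0335] [-0.0399  0.0676]
side 703 [ 0.5029  0.3171 -0.0938] [-0.006 -0.012  1.   ] 0.1133
  rails in filter frame y [-0.0463  0.0306] [-0.0243 -0.0332] [-0.0694  0.071 ]
```

View pics/end.png

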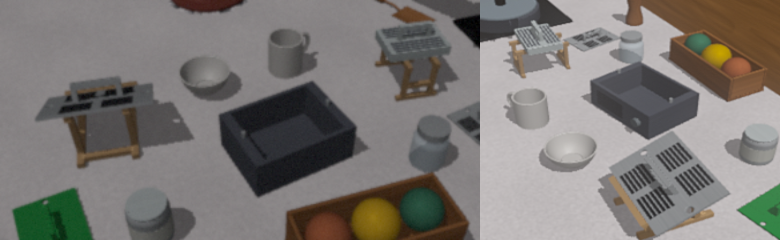

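The picture shows the cover on the sloped stand (90,100) and the filter level on the rack (415,40). The housing is empty and the bystanders have not moved. The wrist view puts the rails symmetric about the filter to about 1 mm.

```bash
python3 -c "
from plant import manip; print(manip.job_done())"
```

```text
the job is handed in; nothing more can be done
None
```

I set the cover flat on the sloped stand with its long edge at the lip, and the filter level and centred to about 1 mm on the raised rack; both are released, the mug, bowl, jar and tin look unmoved in the last picture, and I handed the job in at about 21 s (no verdict came back).

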